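Close the seed jar: find the thread start backward, then screw the lid home

ROBOT

A 6-joint arm with a two-finger parallel gripper is mounted at the origin on the work surface. World frame = base frame: x ahead of the robot, y to its left, z up, the work surface at z = 0. Lengths are in mm, angles in rad, forces in N, time in s.
With the tool pointing down it reaches from about 275 to 825 mm from the base axis. Payload 4.9 kg.
Tool frame: the origin (TCP) lies at the very end of the fingers, on their centre line; the grasp point (between the pads) lies 19 mm behind it; z points along the fingers, y is the line along which they close (so a half turn about z gives the same grasp; the last joint's range is limited). The gripper opens to 85 mm and grips with 20 to 120 N. Pads are 22 mm wide; open, the fingers measure 114 mm over their backs; the gripper's body (76 mm by 85 mm) begins 54 mm behind the grasp point. The pads swing forward as they close: fully open they stand 13 mm farther back than shut.
Start: joints at [1.165, 0.326, -0.193, 1.052, 0, 1.437], TCP at [147.65, 529.828, 203.381] pointing down, gripper open.
Joint ranges: [-2.65, 2.65], [-0.97, 1.79], [-1.3, 1.35], [-1.93, 2.1], [-1.47, 1.37], [-3.14, 3.14]. Speed limits (rad/s): [2.57, 2.57, 3.14, 3.14, 3.14, 3.14].

INTERFACE

Orientations are given as [roll, pitch, yaw] about the fixed x, y, z axes, in that order (R = Rz(yaw) Ry(pitch) Rx(roll)).
In Python, from bench import bot, solve_ik, imaging gives the robot as it stands. Calls block until the motion is done:
- bot.move_ptp(position, orientation): joint-space move of the TCP to a pose.
- bot.movel(position, rot=None, max_speed=150, threshold=None): straight line of the TCP; rot=None keeps the orientation; max_speed is the mean speed in mm/s. With threshold (N) it stops when the force on the tool has changed by that much, and returns True; else False.
- bot.move_j(angles): joint-space move.
- bot.grip(opening, effort=None): opening from 0.0 (shut) to 1.0 (fully open); effort is the grip in N (None keeps the last); returns when the fingers have stopped.
- bot.dwell(seconds).
- solve_ik(position, orientation): joint angles nearest the present ones, or None.
- bot.get_state(): the state.
- imaging.capture(name): name is "scene" or "top" or "wrist"; returns the picture (420x560x3 uint8, blue, green, red); there is no depth.
- imaging.camera_model(name): a dict with "K" (3x3 intrinsics, pixels), "position" and "rotation" of the camera in the world. Camera axes: x right, y up, looking along -z (the intrinsics and any distortion apply to the point x, -y, -z); pixel columns grow to the right and rows downward; lengths in mm; the calibration is good to about 2 mm. The wrist camera is an equidistant fisheye: a pixel r from the principal point sees the ray r / f radians off the axis. A picture is of the moment at which its call begins: read the wrist's pose just before it. camera_model takes no time and is no camera call; for the wrist camera it gives the pose at the moment of the call.
A pose or a line that the arm cannot do raises bot.IKError and nothing moves.
- bot.sign_off(): hands the job in; it is judged then, once.
The state is a dict: "t": time; "qpos": joint angles; "joint_velocities": joint speeds; "effort": joint torques, N m; "tcp_pos": TCP position; "orientation": TCP orientation; "contact_force": force on the tool from outside, world axes, zero at the start; "wrist_torque": the same for the moment, N m; "opening": opening from 0.0 (shut) to 1.0 (fully open); "gripper_force": force on a finger pad.
Only numpy, scipy, OpenCV 4.12 (cv2) and the standard library are available. Lean on these libraries where they do the work, as an engineer would, in place of code of your own. Each camera call takes 0.05 s, during which the arm holds its last target. There are 200 camera calls.

TASK

Close the seed jar so that mice stay out: set the large steel lid on the jar's neck, screw it fully home and let go. Its thread does not catch if it is just screwed on: press lightly and turn the lid backward (anticlockwise seen from above) until you feel it drop into the thread, then turn it clockwise until it stops. Go gently, since forcing the lid damages the thread, and leave the other things on the bench where they are.

Things in the scene. Friction and masses are not known exactly. Their poses are not given: they have to be found in the camera images.
- jar: squat white plastic jar, 90 mm in diameter, bedded in a square wooden block 110 x 110 x 28 mm; it cannot move or turn. Origin: centre of the block's underside on the bench, z up. Its shoulder is 65 mm up; above stands the threaded neck, 52 mm over the threads. Height of the lid's origin above this origin: 75 to 80 mm riding on top of the thread, 72 mm dropped into the starts, 67 mm fully home
- neck_top (a point): centre of the neck's top, 86.5 mm above the bench, on the jar's axis. The neck has a right-hand lug thread with three alike starts 120 degrees apart; their angle differs each time and is not told by any pose. A lid riding on top climbs up to 5 mm as it turns anticlockwise and drops 5 to 8 mm after at most 95 degrees; turned clockwise it runs against a stop. Radial play of lid on neck 1 mm
- neck_foot (a point): centre of the neck's foot on the shoulder, 65 mm above the bench. Each start lets a lug drop over 20 degrees of turn, with a stop at its anticlockwise end. Once dropped, the lid turns freely clockwise 80 to 102 degrees to the final stop and sinks 5 mm on the way. Vertical play 1.5 mm. Stops are hard; the thread stands 40 N (0.9 N m of turning); a grip of about 8 N slips round the lid before that
- lid: the large round steel screw lid, 62 mm in diameter, 25 mm tall, 60 to 130 g, ribbed skirt, closed top up, open side down, lying on the bench at the start. Origin: centre of its open underside; z up. Inside near the open rim are three lugs 120 degrees apart, hidden from view, each 4 mm wide; its yaw tells nothing about the thread
- small_lid: bystander: a smaller plain steel lid, 42 mm in diameter, 16 mm tall, of another jar; origin centre of underside
- pot: bystander: black plastic plant pot, 76 mm in diameter, 70 mm tall; origin centre of underside
- clay_pot: bystander: clay pot, 72 mm in diameter, 62 mm tall; origin centre of underside
- fork: bystander: hand fork lying flat, about 265 mm long along its x, 24 mm high; origin on the bench where the wooden handle meets the steel neck
- dibber: bystander: wooden dibber lying flat, 170 mm long along its x, 32 mm high; origin on the bench below its middle
- seed_carton: bystander: cardboard carton 60 x 90 x 50 mm; origin centre of underside
- label_box: bystander: grey plastic box 50 x 80 x 35 mm; origin centre of underside
There are look-alikes about, which are no part of the job. What is shaped like the lid but purple or red is not meant.

How it is judged (in metres and radians):
On the way:
1. the lid sits level on the neck and has dropped into the thread starts (within 1.8 mm of the 72 mm height) (z of lid in the frame of jar below 0.0738 m and horizontal distance between lid and jar below 0.004 m and angle between lid's own z axis and vertical below 0.06 rad), for 0.1 s.
At the end, for the whole second after the job is handed in: The lid is screwed home on the jar: its underside is no more than 68.3 mm above the jar's foot (67 mm is fully home), centred within 4 mm, level within 0.06 rad, at rest and released (z of lid in the frame of jar between 0.064 and 0.0683 m and horizontal distance between lid and jar below 0.004 m and angle between lid's own z axis and vertical below 0.06 rad and linear speed of lid below 0.01 m/s); the robot touches nothing.
It fails at once if the lid is pressed or forced against the jar with more than 40 N (contact force between lid and jar above 40 N).
It fails at once if the gripper strikes the jar with more than 25 N (contact force between any of the fingers, the arm and jar above 25 N).
It fails at once if another thing on the bench is moved by more than 25 mm (distance of any of small_lid, pot, clay_pot, fork, dibber, seed_carton, label_box from where it was at the start of the episode above 0.025 m).
It also fails if it takes over 72 s, if anything falls off the work surface, if the arm or the gripper's body presses on something with over 40 N, if the wrist force passes 120 N, or if a joint passes its speed limit or range.

## Working session

There is one attempt and no reset: what is moved stays moved. The work goes in short steps, each a Python script; the robot and the scene stay as the last script left them, time stands still between calls to the robot, and variables do not carry over. Pictures are saved under pics/ and viewed, at most 10 in all, crops included, and the job is handed in when it is done.

```bash
ls; mkdir -p pics; python3 - <<'E'
from bench import bot, imaging
import cv2,numpy as np
for n in("scene","top"):
    cv2.imwrite(f"pics/{n}0.png",imaging.capture(n)); m=imaging.camera_model(n); print(n,m)
s=bot.get_state();print(s['t'],s['orientation'],s['opening'])
E
```

```text
pics
scene {'K': array([[399.03495107,   0.        , 284.42690531],
       [  0.        , 399.03495107, 203.82559492],
       [  0.        ,   0.        ,   1.        ]]), 'position': array([1110.73171201, -710.78247169,  659.21210733]), 'rotation': array([1.00183974, 0.01677319, 0.6226704 ])}
top {'K': array([[400.40337622,   0.        , 281.03559821],
       [  0.        , 400.40337622, 201.09056631],
       [  0.        ,   0.        ,   1.        ]]), 'position': array([486.40404899,  -7.40664388, 998.19061839]), 'rotation': array([ 0.10558923, -0.01827989, -1.59575648])}
0.1 [-3.14010654e+00 -2.07718812e-04  2.86982924e+00] 0.9981414193828533
```

View pics/top0.png

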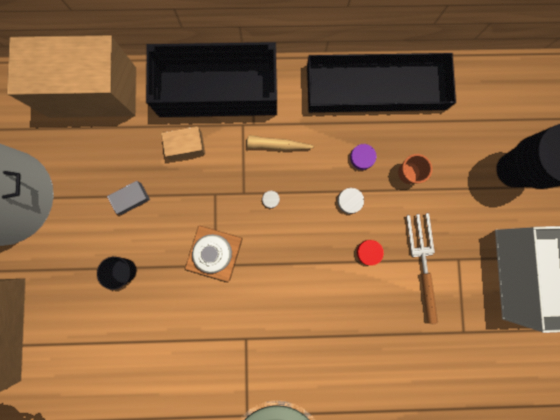

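View pics/scene0.png

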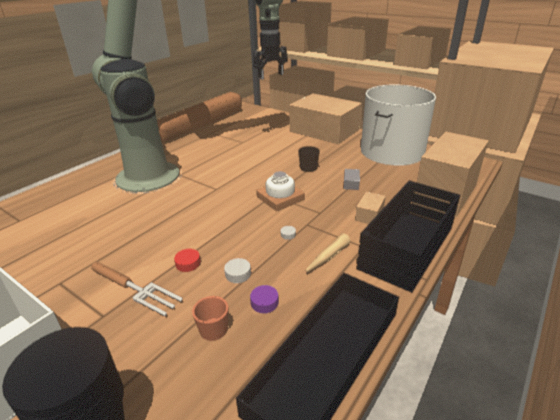

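Top view candidates: steel lid (351,201), small steel lid (271,200), purple (364,156), red (370,253). The lid at (351,201) fits, as it is the larger steel one. The jar is at (212,254). I'll confirm with a crop and segment at the same time.

```bash
cat > h.py <<'E'
import numpy as np, cv2
from scipy.spatial.transform import Rotation as R
from bench import bot, solve_ik, imaging
def ray(m,uv,fish=False):
    K=m['K']; x=(uv[0]-K[0,2])/K[0,0]; y=(uv[1]-K[1,2])/K[1,1]
    if fish:
        r=np.hypot(x,y); s=np.sin(r)/max(r,1e-9); d=np.array([x*s,-y*s,-np.cos(r)])
    else: d=np.array([x,-y,-1.])
    return R.from_euler('xyz',m['rotation']).apply(d)
def onplane(m,uv,z,fish=False):
    d=ray(m,uv,fish); p=np.array(m['position']); return p+d*(z-p[2])/d[2]
def st(*k):
    s=bot.get_state(); return [np.round(s[i],3).tolist() for i in ('t','tcp_pos','contact_force','wrist_torque','opening','gripper_force')]
E
python3 - <<'E'
from h import *
im=cv2.imread('pics/top0.png'); m=imaging.camera_model('top')
c=np.hstack([cv2.resize(im[a:a+75,b:b+100],None,fx=4,fy=4,interpolation=2) for a,b in((165,300),(215,160))])
cv2.imwrite('pics/crop.png',c)
hsv=cv2.cvtColor(im,cv2.COLOR_BGR2HSV)
M=((hsv[...,1]<70)&(hsv[...,2]>90)).astype('u1')
n,l,s,cc=cv2.connectedComponentsWithStats(M)
for i in range(1,n):
    if 80<s[i,4]<3000: print(s[i],cc[i].round(1),onplane(m,cc[i],25).round(1),onplane(m,cc[i],75).round(1))
for n,uv,z in (('pot',(118,273),70),('clay',(416,169),60),('smallid',(271,200),16),('purple',(364,157),25),('red',(370,253),25),('fork',(421,235),10)): print(n,onplane(m,uv,z).round())
E
```

```text
[107 181  39  33 695] [126.5 196.8] [608.2 347.5  25. ] [602.  329.3  75. ]
[ 11 185  22  22 248] [ 24.1 196.4] [614.8 593.5  25. ] [608.2 562.6  75. ]
[338 188  26  26 528] [350.6 200.1] [ 587.6 -198.6   25. ] [ 582.4 -188.7   75. ]
[262 191  18  17 236] [270.5 198.9] [595.2  -2.1  25. ] [589.6  -2.4  75. ]
[407 213  28  61 632] [421.  241.1] [ 483.2 -365.9   25. ] [ 483.4 -347.5   75. ]
[ 532  226   28  107 2429] [547.9 275.2] [ 393.4 -670.7   25. ] [ 398.1 -636.7   75. ]
[ 192  235   40   38 1179] [211.3 253.4] [466.6 142.9  25. ] [467.6 135.2  75. ]
[246 406  62  14 619] [276.9 413.8] [94.5 -5.9 25. ] [114.7  -5.9  75. ]
pot [429. 348.  70.]
clay [ 655. -352.   60.]
smallid [593.  -3.  16.]
purple [ 694. -236.   25.]
red [ 458. -240.   25.]
fork [ 498. -372.   10.]
```

View pics/crop.png

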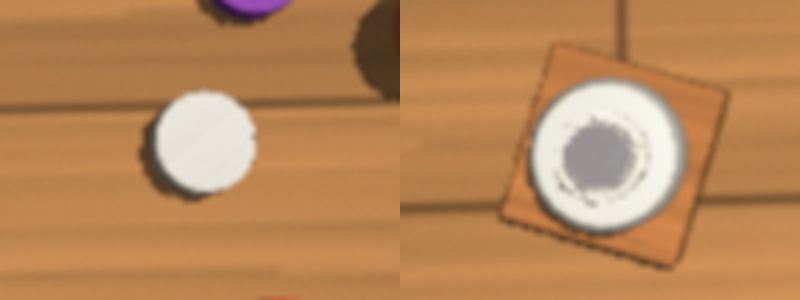

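The crop confirms it: a plain white-steel disc about 26 px (≈62 mm) across at (351,200), and the jar neck at about (209,254). Next, wrist-camera looks over the jar and the lid.

```bash
python3 - <<'E'
from h import *
D=[np.pi,0,0]
for n,p,yaw in(('jar',(467,137,230),-2.856),('lid',(588,-199,170),2.815)):
    bot.move_ptp(list(p),[np.pi,0,yaw]); 
    m=imaging.camera_model('wrist'); im=imaging.capture('wrist'); np.save(f'pics/{n}.npy',m,allow_pickle=True); cv2.imwrite(f'pics/w{n}.png',im)
    print(n,st(),m['K'][0],m['K'][1],m['position'],bot.get_state()['qpos'].round(3) if hasattr(bot.get_state()['qpos'],'round') else bot.get_state()['qpos'])
a=cv2.imread('pics/wjar.png');b=cv2.imread('pics/wlid.png')
cv2.imwrite('pics/w2.png',cv2.resize(np.hstack([a,b]),(800,300)))
E
```

```text
jar [1.992, [466.788, 137.694, 229.964], [-0.138, 0.131, 0.561], [-0.008, -0.054, -0.021], 0.999, 0.0] [325.1922621    0.         283.29767294] [  0.        325.1922621 209.2364881] [394.70702538 117.27889475 400.28639488] [ 0.135  0.191 -0.304  1.075  0.    -0.152]
lid [3.4, [588.225, -197.466, 170.492], [0.814, 0.01, -0.105], [0.026, -0.054, -0.007], 1.0, 0.0] [325.1922621    0.         283.29767294] [  0.        325.1922621 209.2364881] [ 516.82547797 -172.94993167  340.64749228] [-0.443  0.478 -0.047  1.045  0.    -0.119]
```

View pics/w2.png

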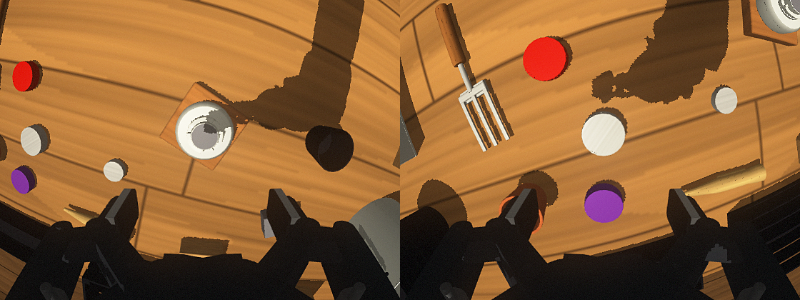

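The left half (over the jar) shows the jar at (205,131). The right half shows the steel lid at (603,131), with purple below and red above. Next I'll fit precisely.

```bash
cat >> h.py <<'E'
def blob(im,uv,sat=70,val=90):
    h=cv2.cvtColor(im,cv2.COLOR_BGR2HSV); M=((h[...,1]<sat)&(h[...,2]>val)).astype('u1')
    M=cv2.morphologyEx(M,cv2.MORPH_CLOSE,np.ones((5,5),'u1'))
    n,l,s,c=cv2.connectedComponentsWithStats(M)
    i=min((i for i in range(1,n) if s[i,4]>200),key=lambda i:np.hypot(*(c[i]-uv)))
    return (l==i).astype('u1'),c[i]
def proj(m,P):
    d=R.from_euler('xyz',m['rotation']).inv().apply(P-np.array(m['position'])); x,y,z=d[:,0],-d[:,1],-d[:,2]
    r=np.hypot(x,y); t=np.arctan2(r,z)/np.maximum(r,1e-9); K=m['K']
    return np.c_[K[0,0]*x*t+K[0,2],K[1,1]*y*t+K[1,2]]
def sil(m,x,y,disks,shape):
    a=np.linspace(0,2*np.pi,60); pts=np.vstack([proj(m,np.c_[x+r*np.cos(a),y+r*np.sin(a),0*a+z]) for r,z in disks])
    M=np.zeros(shape,'u1'); hull=cv2.convexHull(pts.astype('f4'))
    cv2.fillConvexPoly(M,np.round(hull*16).astype('i4'),1,cv2.LINE_AA,4); return M
def fit(m,B,x0,disks):
    from scipy.optimize import minimize
    k=4; B4=cv2.resize(B,None,fx=k,fy=k,interpolation=cv2.INTER_LINEAR)
    m=dict(m); K=m['K'].copy(); K[:2]*=k; K[:2,2]+=(k-1)/2; m['K']=K
    f=lambda p:np.count_nonzero(sil(m,p[0],p[1],disks,B4.shape)!=B4)/B4.sum()
    r=minimize(f,x0,method='Nelder-Mead',options=dict(initial_simplex=np.array(x0)+np.array([[0,0],[6,0],[0,6]]),xatol=.05))
    return r.x,r.fun
E
python3 - <<'E'
from h import *
for n,uv,x0,dd in(('lid',(284,187),(588,-199),[[(31,25),(31,0)],[(31,25)]]),('jar',(287,183),(467,137),[[(45,65),(45,28)],[(45,65)],[(45,65),(45,50)],[(43,65),(45,62),(45,28)]])):
    m=np.load(f'pics/{n}.npy',allow_pickle=True).item(); im=cv2.imread(f'pics/w{n}.png'); B,c=blob(im,uv)
    if n=='jar':
        B,c=blob(im,uv,90,60)
        cv2.imwrite('pics/jc.png',np.hstack([cv2.resize(q[110:260,220:360],(400,428),interpolation=2) for q in (im,cv2.merge([B*255]*3))]))
    print(n,c,B.sum(),m['rotation'])
    for d in dd:
        print(fit(m,B,x0,d), onplane(m,c,65 if n=='jar' else 25,True))
    if n=='jar':
        cn,_=cv2.findContours(B,0,1)
E
```

```text
lid [284.17226027 187.44109589] 2920 [-0.2984884  -0.00142256  1.24575728]
(array([ 589.29535326, -195.89213027]), np.float64(0.0659031329236323)) [ 587.74685881 -195.45628701   25.        ]
(array([ 588.45657921, -195.71534824]), np.float64(0.03642184881172375)) [ 587.74685881 -195.45628701   25.        ]
jar [285.76923077 182.6333716 ] 5226 [-2.98817224e-01 -7.07284190e-04  1.85696875e+00]
(array([468.25503922, 142.22616768]), np.float64(0.08625362788131731)) [464.82231143 140.87458745  65.        ]
(array([465.92681134, 141.64627892]), np.float64(0.06050466527547912)) [464.82231143 140.87458745  65.        ]
(array([466.72669309, 142.68497679]), np.float64(0.07138231272936606)) [464.82231143 140.87458745  65.        ]
(array([468.82840824, 142.1991353 ]), np.float64(0.06628528939099566)) [464.82231143 140.87458745  65.        ]
```

View pics/jc.png

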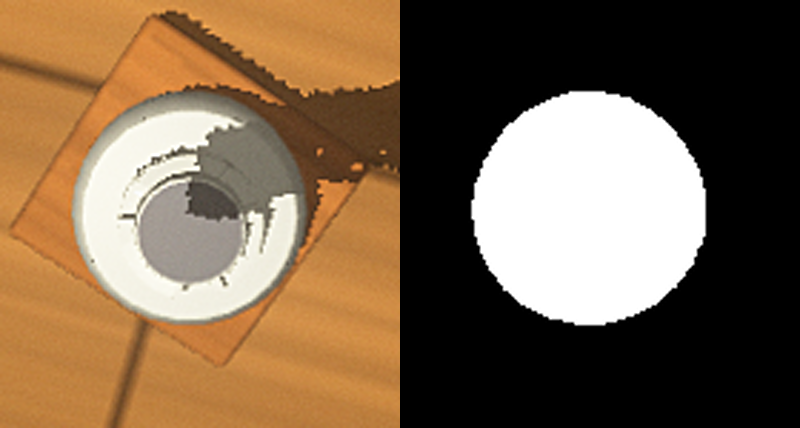

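Jar crop: neck opening centred at crop (191,230); block top corners at (160,14), (12,232), (222,365), (365,172).

```bash
python3 - <<'E'
from h import *
m=np.load('pics/jar.npy',allow_pickle=True).item(); im=cv2.imread('pics/wjar.png')
f=lambda p:(220+(p[0]+.5)*.35-.5,110+(p[1]+.5)*150/428-.5)
C=[onplane(m,f(p),28,True)[:2] for p in((160,14),(12,232),(222,365),(365,172))]
print(np.round(C,1),np.mean(C,0),[np.linalg.norm(C[i]-C[i-1]).round(1) for i in range(4)])
E=[onplane(m,f(p),86.5,True)[:2] for p in((138,230),(244,230),(191,178),(191,283))]
print(np.round(E,1),(E[0]+E[1])/2,(E[2]+E[3])/2,onplane(m,f((191,230)),86.5,True))
O=[onplane(m,f(p),45,True)[:2] for p in((72,200),(304,215))]; print(np.mean(O,0))
print(m['position'],bot.get_state()['tcp_pos'])
E
```

```text
[[399.8 110.1]
 [502.8  75.5]
 [534.9 176.9]
 [437.  208.6]] [468.63528832 142.78313816] [np.float64(105.3), np.float64(108.6), np.float64(106.4), np.float64(102.9)]
[[472.8 124.6]
 [462.3 160. ]
 [449.9 137.1]
 [486.1 147.8]] [467.55212155 142.29697283] [467.99799661 142.42140027] [467.57543142 142.29231352  86.5       ]
[468.65365522 141.97444379]
[394.70702538 117.27889475 400.28639488] [ 588.22460955 -197.46630399  170.49171511]
```

```bash
python3 - <<'E'
from h import *
bot.dwell(.4)
m=imaging.camera_model('wrist'); im=imaging.capture('wrist'); B,c=blob(im,(284,187))
print(st(),c); x,e=fit(m,B,(588,-197),[(31,25)]); x2,e2=fit(m,B,(588,-197),[(31,25),(31,0)]); print(x,e,x2,e2)
p=(x+x2)/2
bot.grip(.85); print(st())
bot.movel([p[0],p[1],60],[np.pi,0,2.815],max_speed=200); print(st())
bot.dwell(.2)
m=imaging.camera_model('wrist'); im=imaging.capture('wrist'); cv2.imwrite('pics/low.png',im); print(st())
E
```

```text
[3.85, [588.049, -198.744, 170.104], [-0.608, 0.198, 0.311], [-0.013, 0.013, 0.01], 0.997, 0.0] [285.23139653 187.08256881]
[ 588.48235846 -195.64058995] 0.03507687058873702 [ 589.23247719 -195.76102829] 0.05863914536111052
[4.142, [587.981, -199.075, 169.966], [0.275, 0.424, 0.121], [-0.05, 0.026, -0.014], 0.849, 0.0]
[4.842, [589.508, -196.041, 60.811], [-0.014, 0.399, 0.312], [0.034, 0.001, 0.024], 0.851, 0.0]
[5.092, [589.834, -196.201, 61.463], [0.263, 1.009, 0.175], [-0.03, -0.02, 0.04], 0.848, 0.0]
```

View pics/low.png

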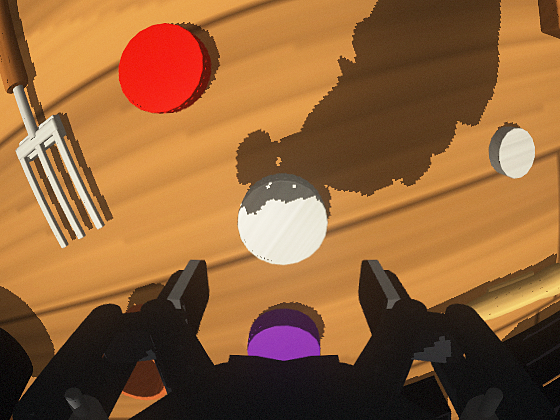

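The gripper straddles the lid symmetrically: tips at columns 207 and 360, lid centre at 283. Descending to feel the bench.

```bash
python3 - <<'E'
from h import *
rot=[np.pi,0,2.815]
bot.movel([588.9,-196.1,12],rot,max_speed=120); print(st())
r=bot.movel([588.9,-196.1,-8],rot,max_speed=20,threshold=4); print(r,st())
z=bot.get_state()['tcp_pos'][2]
bot.movel([588.9,-196.1,z+5],rot,max_speed=40); print(st())
bot.grip(.6,effort=20); print(st())
E
```

```text
[5.642, [588.97, -196.124, 12.153], [0.732, -0.266, 0.774], [0.053, -0.057, -0.02], 0.845, 0.0]
False [6.792, [589.051, -196.152, -7.851], [-0.951, 0.438, 0.353], [0.043, -0.03, 0.028], 0.851, 0.0]
[7.067, [589.417, -196.333, -2.214], [-0.726, -0.171, 0.069], [0.001, -0.007, 0.012], 0.848, 0.0]
[7.408, [588.82, -196.057, -2.947], [-0.174, -0.133, 0.443], [0.026, -0.017, 0.043], 0.6, 0.0]
```

```bash
python3 - <<'E'
from h import *
m=imaging.camera_model('wrist'); im=imaging.capture('wrist'); cv2.imwrite('pics/low2.png',im[120:,60:500]); print(st())
E
```

```text
[7.458, [588.822, -196.067, -2.937], [0.32, -0.465, -0.121], [-0.056, 0.024, -0.009], 0.598, 0.0]
```

View pics/low2.png

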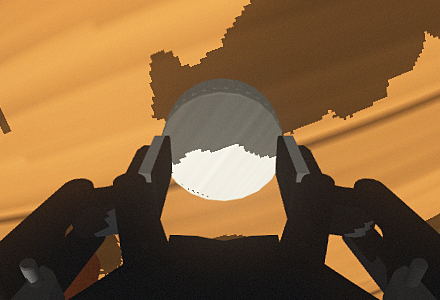

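```bash
python3 - <<'E'
from h import *
m=imaging.camera_model('wrist'); s=bot.get_state(); T=R.from_euler('xyz',s['orientation']); p=np.array(s['tcp_pos'])
print(T.as_matrix().round(2))
for x in(-11,11):
  for zz in(-10,-19,-28): print(x,zz,(proj(m,(p+T.apply([[x,-33,zz],[x,33,zz]])))-[60,120]).round(0).tolist())
for q in ([588.9,-195.8,25],[588.9,-195.8,0]): print((proj(m,np.array([q]))-[60,120]).round(1))
im=cv2.imread('pics/low2.png'); full=np.zeros((420,560,3),'u1'); full[120:,60:500]=im
h=cv2.cvtColor(full,cv2.COLOR_BGR2HSV); M=((h[...,1]<60)&(h[...,2]>75)).astype('u1')
n,l,st_,c=cv2.connectedComponentsWithStats(M); i=st_[1:,4].argmax()+1; print(st_[i]-[60,120,0,0,0],c[i]-[60,120])
E
```

```text
[[-0.95  0.32 -0.  ]
 [ 0.32  0.95  0.  ]
 [ 0.   -0.   -1.  ]]
-11 -10 [[163.0, 152.0], [280.0, 152.0]]
-11 -19 [[160.0, 160.0], [283.0, 160.0]]
-11 -28 [[157.0, 169.0], [286.0, 169.0]]
11 -10 [[160.0, 116.0], [283.0, 116.0]]
11 -19 [[157.0, 123.0], [286.0, 123.0]]
11 -28 [[154.0, 130.0], [289.0, 130.0]]
[[222.1 150.6]]
[[222.2 129.9]]
[  138    79   144   122 11655] [219.57177177 140.44444444]
```

```bash
python3 - <<'E'
from h import *
rot=[np.pi,0,2.815]
bot.grip(.72); print(st())
r=bot.movel([588.9,-196.1,-22],rot,max_speed=25,threshold=3); print(r,st())
E
```

```text
[7.725, [588.887, -196.108, -2.877], [0.198, 0.392, 0.677], [-0.033, 0.015, 0.029], 0.721, 0.0]
True [8.133, [589.202, -196.646, -8.696], [-0.438, 0.823, 6.374], [-0.073, 0.239, -0.05], 0.72, 2.722]
```

```bash
python3 - <<'E'
from h import *
rot=[np.pi,0,2.815]
bot.movel([588.9,-196.1,-4.5],rot,max_speed=40); print(st())
bot.grip(.62); bot.dwell(.1)
a=imaging.capture('wrist')
bot.grip(.5,effort=20); print(st()); bot.dwell(.2); print(st())
b=imaging.capture('wrist')
# lid far edge row at centre columns: compare
f=lambda i:cv2.resize(i[170:345,170:400],None,fx=1.7,fy=1.7*1.6,interpolation=2)
cv2.imwrite('pics/g.png',np.hstack([f(a),f(b)]))
E
```

```text
[8.4, [589.0, -196.167, -4.41], [-0.058, -0.095, -0.558], [-0.019, -0.02, -0.009], 0.72, 0.0]
[9.067, [588.894, -196.117, -4.522], [-0.143, 0.357, 0.32], [0.03, -0.007, 0.047], 0.501, 0.0]
[9.267, [588.92, -196.121, -4.474], [-0.164, -0.692, -0.736], [0.005, -0.02, 0.031], 0.502, 0.0]
```

View pics/g.png

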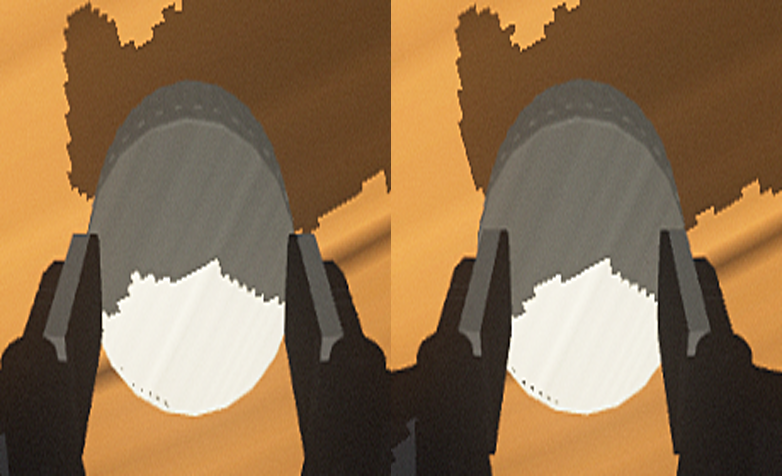

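The right half shows the closed fingers covering the lid's edges, so they are above the lid top. The earlier touch at TCP z = -8.7 was therefore on the lid, and the real tips sit about 34 mm behind the reported TCP. The opening is linear in mm. I'll correct for this offset.

```bash
python3 - <<'E'
from h import *
rot=[np.pi,0,2.815]
bot.movel([588.9,-196.1,-2],rot,max_speed=60)
bot.grip(.86); print(st())
r=bot.movel([588.9,-196.1,-26],rot,max_speed=60,threshold=4); print(r,st())
if not r:
    r=bot.movel([588.9,-196.1,-40],rot,max_speed=20,threshold=4); print(r,st())
    z=bot.get_state()['tcp_pos'][2]
    bot.movel([588.9,-196.1,z+7.],rot,max_speed=40); print(st())
    bot.grip(.65,effort=20); print(st()); bot.dwell(.2); print(st())
E
```

```text
[9.975, [588.832, -196.094, -2.049], [0.213, -0.066, 1.29], [-0.0, 0.065, -0.031], 0.862, 0.0]
False [10.525, [588.533, -195.939, -26.548], [0.204, -0.828, 1.144], [-0.035, -0.0, 0.049], 0.857, 0.0]
True [11.075, [588.904, -196.1, -36.627], [-0.584, 0.813, 4.954], [0.055, 0.08, 0.036], 0.862, 2.481]
[11.417, [589.122, -196.207, -29.389], [-0.032, -0.309, -0.172], [0.026, -0.001, 0.025], 0.858, 0.0]
[11.683, [588.815, -196.077, -29.494], [-0.467, 0.964, 3.443], [0.1, 0.243, 0.043], 0.71, 21.197]
[11.883, [588.839, -196.063, -29.497], [-1.569, -0.373, 4.653], [0.161, 0.272, 0.022], 0.709, 21.252]
```

Gripped at opening 0.71 with 21 N. Lifting, carrying and lowering gently onto the neck.

```bash
python3 - <<'E'
from h import *
bot.movel([588.9,-196.1,20],[np.pi,0,2.815],max_speed=100); print(st())
bot.movel([588.9,-196.1,110],max_speed=200)
bot.move_ptp([468.2,142.3,100],[np.pi,0,-2.856]); bot.dwell(.4); print(st(), np.round(bot.get_state()['qpos'],2))
m=imaging.camera_model('wrist'); im=imaging.capture('wrist'); cv2.imwrite('pics/h.png',im)
bot.movel([468.2,142.3,64],[np.pi,0,-2.856],max_speed=100,threshold=6); bot.dwell(.2);print(st())
r=bot.movel([468.2,142.3,42],[np.pi,0,-2.856],max_speed=12,threshold=4); print(r,st()); bot.dwell(.1); print(st())
E
```

```text
[12.533, [588.627, -195.979, 19.717], [0.184, -0.118, -2.015], [-0.05, -0.005, -0.027], 0.707, 21.95]
[14.883, [468.41, 141.931, 99.961], [-0.01, 0.158, -0.868], [-0.027, -0.037, -0.03], 0.713, 21.965] [ 0.14  0.32 -0.5   0.76 -0.   -0.14]
[15.642, [468.87, 142.424, 64.695], [-0.307, -0.596, -1.101], [-0.03, 0.048, -0.019], 0.707, 21.974]
True [16.783, [468.749, 142.392, 50.13], [0.812, 0.342, 3.104], [0.047, -0.019, 0.043], 0.708, 22.261]
[16.883, [468.663, 142.394, 50.14], [0.974, 0.295, 3.602], [0.013, -0.175, 0.051], 0.716, 22.276]
```

View pics/h.png

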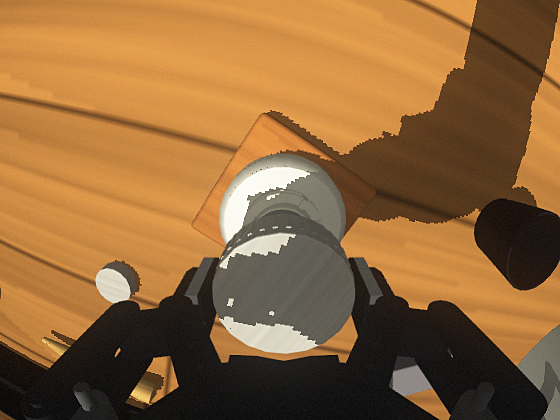

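The lid is held level and centred over the jar. Contact at TCP z = 50.1 puts the lid at 79.6 mm, so it is riding on the thread. Turning backward with force following.

```bash
cat > turn.py <<'E'
from h import *
X,Y=468.2,142.3
def rd():
    s=bot.get_state(); return s['t'],s['tcp_pos'][2],s['contact_force'],s['wrist_torque'][2],R.from_euler('xyz',s['orientation']).as_euler('xyz')[2]
def go(z,yaw,thr=None,v=150): return bot.movel([X,Y,z],[np.pi,0,yaw],max_speed=v,threshold=thr)
E
python3 - <<'E'
from turn import *
yaw=-2.856; y0=yaw; z=rd()[1]
for k in range(26):
    yaw+=np.radians(4); go(z,yaw); t,zz,f,tz,_=rd(); n=0
    if f[2]>6: z+=min(1.0,.15*(f[2]-4)); go(z,yaw,v=20)
    elif f[2]<2:
        if go(z-3,yaw,3.5,v=15): z=rd()[1]
        else: z-=3
    t,zz,f,tz,ya=rd()
    print(k,round(t,2),round(np.degrees(yaw-y0)),'z',round(zz+29.5,2),np.round(f,1),'tz',round(tz,3))
    if zz+29.5<73.2 or np.abs(f).max()>15 or abs(tz)>.3 or t>40: break
E
```

```text
0 17.42 4 z 76.3 [-1.5 -0.7  3.6] tz -0.022
1 17.67 8 z 76.4 [-0.9 -4.3  4.4] tz 0.136
2 17.92 12 z 76.53 [-1.6 -5.5  5.9] tz 0.1
3 18.42 16 z 77.09 [-1.3 -5.4  4.4] tz 0.034
4 18.92 20 z 77.35 [ 0.6 -5.3  3.6] tz 0.058
5 19.17 24 z 77.6 [-1.6 -5.8  4.9] tz 0.128
6 19.67 28 z 78.0 [-0.9 -5.4  5.6] tz 0.072
7 20.17 32 z 78.39 [-0.6 -5.1  4.8] tz 0.139
8 20.42 36 z 78.6 [-1.6 -4.6  5.9] tz 0.132
9 20.92 40 z 79.09 [-0.4 -5.6  4.8] tz -0.007
10 21.42 44 z 79.53 [ 0.4 -3.3  4.8] tz 0.02
11 21.92 48 z 79.82 [-0.6 -2.6  2.8] tz 0.017
12 22.17 52 z 79.78 [-0.3 -2.   3.5] tz 0.047
13 22.62 56 z 79.0 [-1.2 -1.   7. ] tz 0.043
14 23.23 60 z 75.93 [ 1.9 -3.1 -0. ] tz 0.043
15 23.82 64 z 72.99 [ 3.  -3.3 -0.1] tz -0.006
```

```bash
python3 - <<'E'
from turn import *
import turn
t,z,f,tz,yaw=rd(); print(t,z+29.5,f,tz)
if go(z-2.5,yaw,3,v=15): z=rd()[1]
else: z-=2.5
t,zz,f,tz,_=rd(); print('seat',t,zz+29.5,f,tz)
turn.Y-=.4; y0=yaw; tot=0; z+=.5; hi=0
while True:
    d=5 if tot<70 else 2.5
    tot+=d; yaw-=np.radians(d); z-=.054*d; go(z,yaw); t,zz,f,tz,ya=rd()
    if f[2]>5: z+=.12*(f[2]-2)
    if f[2]<-5: z+=.12*(f[2]+2)
    print(round(t,2),tot,'z',round(zz+29.5,2),np.round(f,1),'tz',round(tz,3),round(np.degrees(yaw-ya),1))
    if np.abs(f).max()>18 or abs(tz)>.25 or t>50 or tot>108: break
E
```

```text
23.825 72.9924867746281 [ 2.97401925 -3.29040412 -0.06634719] -0.005739422646901754
seat 24.0333 71.97030661807136 [-0.90237764 -2.71237777  5.96982492] 0.019891640095920367
24.28 5 z 72.39 [ 2.4 -4.4  2.6] tz -0.062 0.0
24.53 10 z 72.2 [ 1.4 -5.2  4.1] tz -0.072 -0.1
24.78 15 z 72.0 [ 2.6 -4.8  5. ] tz -0.127 -0.1
25.03 20 z 71.89 [ 2.1 -4.4  3.5] tz -0.095 -0.1
25.28 25 z 71.49 [ 2.5 -5.6  1.9] tz -0.084 -0.1
25.53 30 z 71.14 [ 2.7 -5.5  0.3] tz -0.121 -0.1
25.78 35 z 70.77 [ 3.2 -5.   0.1] tz -0.084 -0.1
26.03 40 z 70.43 [ 2.8 -5.4  0.3] tz -0.129 -0.1
26.28 45 z 70.11 [ 3.6 -5.  -0.8] tz -0.112 -0.1
26.53 50 z 69.81 [ 3.3 -5.2 -1.4] tz -0.101 -0.1
26.78 55 z 69.5 [ 3.1 -6.  -0.7] tz -0.009 -0.1
27.03 60 z 69.22 [ 3.1 -6.  -1.4] tz -0.055 -0.1
27.28 65 z 68.9 [ 2.5 -5.2 -1.3] tz -0.112 -0.1
27.53 70 z 68.59 [ 3.1 -5.2 -0.4] tz -0.095 -0.1
27.78 72.5 z 68.49 [ 2.3 -6.  -1. ] tz -0.02 -0.1
28.03 75.0 z 68.38 [ 3.3 -5.  -0.3] tz -0.02 -0.1
28.28 77.5 z 68.27 [ 2.5 -5.5 -0.1] tz -0.054 -0.1
28.53 80.0 z 68.14 [ 2.6 -4.1  0.1] tz -0.095 -0.1
28.78 82.5 z 68.0 [ 3.  -4.7 -0.3] tz 0.008 -360.1
29.03 85.0 z 67.86 [ 2.7 -5.2  0.2] tz -0.037 -360.1
29.28 87.5 z 67.83 [ 1.8 -5.   0.8] tz 0.439 -360.2
```

The stop is felt after 87.5°, with torque 0.44 N m. Seating it, relaxing the torque and releasing.

```bash
python3 - <<'E'
from turn import *
t,z,f,tz,yaw=rd(); yaw+=np.radians(1)
r=go(z-1.2,yaw,3,v=10); print(r,rd())
z=rd()[1]; go(z+.2,yaw,v=20); print(rd())
bot.grip(.88); print(st())
go(z+20,yaw,6,v=60); print(st())
go(z+110,yaw,v=150); bot.movel([400,122,z+120],max_speed=150); bot.dwell(.3)
m=imaging.camera_model('wrist'); im=imaging.capture('wrist'); cv2.imwrite('pics/end.png',im); print(st())
p=proj(m,np.array([[468.2,142.3,92.]]))[0]; print(p)
B,c=blob(im,p); print(c,B.sum(),[fit(m,B,(468,142),[(31,zt)]) for zt in (92,97)])
E
```

```text
True (29.4917, np.float64(37.26166562016863), array([ 1.2479494 , -0.27913432,  1.38496354]), np.float64(0.13893816587739072), np.float64(3.0369035040830306))
(29.75, np.float64(37.280252044503364), array([ 1.44247691, -4.88554374,  2.33071069]), np.float64(0.1321352402541475), np.float64(3.0375307463631005))
[30.05, [467.62, 142.724, 37.212], [0.219, 0.83, 0.781], [-0.002, 0.031, -0.013], 0.879, 0.0]
[30.533, [468.655, 142.427, 57.826], [-0.586, -0.043, -1.179], [-0.017, 0.052, -0.014], 0.879, 0.0]
[32.258, [400.32, 122.087, 157.074], [0.383, -0.375, -0.205], [0.032, 0.032, -0.057], 0.88, 0.0]
[314.50972138 286.89714629]
[310.38510029 265.4965616 ] 6980 [(array([466.57328653, 141.61302662]), np.float64(0.4811430932873365)), (array([463.21073341, 141.38526058]), np.float64(0.4692845335633175))]
```

View pics/end.png

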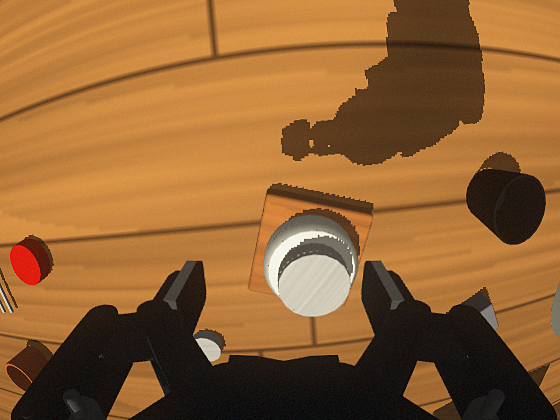

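The lid sits level and centred at (314,286), matching the predicted pixel. Its height of about 66.8 mm means it is fully home, and the gripper is clear.

```bash
python3 -c "
from bench import bot
print(bot.sign_off())"
```

```text
the job is handed in; nothing more can be done
None
```

The lid is screwed home on the jar (underside about 67 mm up, level and centred) and released, and the job was handed in after about 32 s of the 72 s allowed; the hand-in call gave no verdict.

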